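Find the rocking pot lid and press it home

TASK

One of the four specimen pots in the grey block has a lid that is not pushed fully home. With the fingertips, press gently near the edge of one lid after another until you find the one that rocks, then press that lid down at its middle until it is fully home and level. Only press: do not lift or pull any lid, use no great force, and leave the other things on the desk where they are.

Things in the scene. Friction and masses are not known exactly. Their poses are not given: they have to be found in the camera images.
- holder: fixed grey plastic block, 84 x 330 x 30 mm, lying flat on the desk; origin at the centre of its underside, y axis along its length, z up. Four pots stand fixed in it in one row along its y axis, 80 mm apart (at y = -120, -40, 40, 120 mm).
- lid_1: one of four identical round white push-on lids, 64 mm across, 11 mm deep, each on a pot in the grey block, in no set order; origin at the centre of its flat top, z up. Home: level, rigid, top 62 mm above the desk. Loose (one of the four): about 4 mm higher; 3 to 5 N within 10 mm of its edge tips it about 0.17 rad, and it springs level when let go; 10 to 13 N at its centre slides it home for good.
- lid_2: one of four identical round white push-on lids, 64 mm across, 11 mm deep, each on a pot in the grey block, in no set order; origin at the centre of its flat top, z up. Home: level, rigid, top 62 mm above the desk. Loose (one of the four): about 4 mm higher; 3 to 5 N within 10 mm of its edge tips it about 0.17 rad, and it springs level when let go; 10 to 13 N at its centre slides it home for good.
- lid_3: one of four identical round white push-on lids, 64 mm across, 11 mm deep, each on a pot in the grey block, in no set order; origin at the centre of its flat top, z up. Home: level, rigid, top 62 mm above the desk. Loose (one of the four): about 4 mm higher; 3 to 5 N within 10 mm of its edge tips it about 0.17 rad, and it springs level when let go; 10 to 13 N at its centre slides it home for good.
- lid_4: one of four identical round white push-on lids, 64 mm across, 11 mm deep, each on a pot in the grey block, in no set order; origin at the centre of its flat top, z up. Home: level, rigid, top 62 mm above the desk. Loose (one of the four): about 4 mm higher; 3 to 5 N within 10 mm of its edge tips it about 0.17 rad, and it springs level when let go; 10 to 13 N at its centre slides it home for good.
- tube_a: sample tube with a lilac cap lying on the desk in front of the block, 17 x 100 x 17 mm; loose bystander, to be left alone; origin at the centre of its underside
- pen_blue: blue ball pen lying on the desk in front of the block, 10 x 140 x 9 mm; loose bystander, to be left alone; origin at the centre of its underside
- correction_fluid: small bottle with a blue cap standing in front of the block, 30 mm across, 72 mm high; loose bystander, to be left alone; origin at the centre of its underside

How it is judged:
By the outcome, as a careful person would: the job done as asked, in the order asked, and still so for the second after the job is handed in, with the robot touching nothing.
It also fails if it takes over 48 s, if anything falls off the work surface, if the arm or the gripper's body presses on something with over 40 N, if the wrist force passes 120 N, or if a joint passes its speed limit or range.

ROBOT

A 6-joint arm with a two-finger parallel gripper is mounted at the origin on the work surface; the furniture and walls round the work are solid. World frame = base frame: x ahead of the robot, y to its left, z up, the work surface at z = 0. Lengths are in mm, angles in rad, forces in N, time in s.
With the tool pointing down it reaches from about 300 to 775 mm from the base axis. Payload 14.6 kg.
Tool frame: the origin (TCP) lies at the very end of the fingers, on their centre line; the grasp point (between the pads) lies 19 mm behind it; z points along the fingers, y is the line along which they close (so a half turn about z gives the same grasp; the last joint's range is limited). The gripper opens to 94 mm and grips with 3 to 60 N. Pads are 16 mm wide; open, the fingers measure 119 mm over their backs; the gripper's body (75 mm by 177 mm) begins 78 mm behind the grasp point.
Start: joints at [1.147, 0.3, 1.521, -0, 1.321, -0.067], TCP at [192.099, 515.351, 205.446] pointing down, gripper open.
Joint ranges: [-3.03, 3.03], [-0.79, 2.21], [0.23, 2.52], [-1.04, 4.18], [0, 3.07], [-2.55, 2.55]. Speed limits (rad/s): [2.22, 2.22, 2.57, 3.14, 3.14, 3.14].

INTERFACE

Orientations are given as [roll, pitch, yaw] about the fixed x, y, z axes, in that order (R = Rz(yaw) Ry(pitch) Rx(roll)).
In Python, from cell import manip, eyes, ticket gives the robot as it stands. The module is installed in compiled form; this text tells all that it offers.
- The arm moves only by the tool arm_command, never from a script. Its argument "plan" is a list of rows, each a list of 5 numbers: the opening, from -1 (shut) to 1 (fully open), then the shift along the tool's x, y, z in m, then the turn about the tool's z in rad. In form: [[jaw, dx, dy, dz, roll], ...]. A call has 1 to 20 rows; each row shifts and turns the commanded pose from where the row before left it, along the tool's axes as they then stand; what a row does not reach is not made up. A row lasts 1/8 s, in which the tool goes at most 62.5 mm and 10.7 degrees, less where a joint would pass 70% of its speed; a pose out of reach is approached as far as the arm can. A call is refused whole if a number of a shift passes 0.0625 or a number of a turn 0.188, either way. A call with a gripper value outside its range is refused whole. The fingers move at their own pace and stop on an object; "newtons" is the grip in N (left out, the last holds). Time passes only in rows, so rows that do not move let the fingers close. It gives the time, the measured TCP pose, the force, the opening and the grip force at its end, in the units of the state.
- manip.read_state(): the state, without advancing time (a new reading comes with each control period).
- eyes.camera(name): name is "scene" or "top" or "wrist"; returns a dict with "img" (420x560x3 uint8, blue, green, red), "z_map" (420x560 float32, mm along the optical axis (not along the pixel's ray), 0 where there is no reading), "fx", "fy", "cx", "cy" (pixels), "eye" and "orientation" of the camera in the world. Camera axes: x right, y down, z forward; pixel columns grow to the right and rows downward; lengths in mm; the calibration is good to about 2 mm. A picture is of the moment at which its call begins.
- ticket.sign_off(): hands the job in; it is judged then, once.
The state is a dict: "clock": time; "joints": joint angles; "qd": joint speeds; "effort": joint torques, N m; "eef_pos": TCP position; "eef_rot": TCP orientation; "wrist_force": force on the tool from outside, world axes, zero at the start; "moment": the same for the moment, N m; "finger_gap": finger opening in mm; "finger_force": force on a finger pad.
Only numpy, scipy, OpenCV 4.12 (cv2) and the standard library are available. Lean on these libraries where they do the work, as an engineer would, in place of code of your own. Each camera call takes 0.05 s, during which the arm holds its last target. There are 200 camera calls.

## Working session

There is one attempt and no reset: what is moved stays moved. The work goes in short steps, Python scripts to look and compute and a tool call to move; the robot and the scene stay as the last step left them, time stands still between calls to the robot, and variables do not carry over. Pictures are saved under pics/ and viewed, at most 10 in all, crops included, and the job is handed in when it is done.

Besides the shell and the picture viewer there is one more tool, called after "Call:" as name(argument=value, ...) on one line, values as JSON. arm_command: Moves the arm, as the interface text tells. Its arguments: {"type":"object","properties":{"plan":{"type":"array"},"newtons":{"type":"number"}},"required":["plan"]}

```bash
mkdir -p pics
cat > h.py <<'E'
import numpy as np,cv2
from cell import manip,eyes,ticket
def pts(c):
    z=c["z_map"].astype(float);v,u=np.mgrid[:z.shape[0],:z.shape[1]]
    P=np.stack([(u-c["cx"])/c["fx"]*z,(v-c["cy"])/c["fy"]*z,z],-1)
    o=np.array(c["orientation"],float)
    if o.shape!=(3,3):
        from scipy.spatial.transform import Rotation as R
        o=R.from_euler("xyz",o).as_matrix() if o.size==3 else R.from_quat(o).as_matrix()
    return P@o.T+np.array(c["eye"])
E
python3 - <<'E'
from h import *
for n in("top","scene"):
    c=eyes.camera(n);cv2.imwrite(f"pics/{n}0.png",c["img"]);print(n,c["eye"],c["orientation"],c["fx"])
    if n=="top":
        P=pts(c);m=((P[...,2]>52)&(P[...,2]<75)&(c["img"].min(2)>150)).astype(np.uint8)
        k,l,s,ce=cv2.connectedComponentsWithStats(m)
        for i in range(1,k):
            if s[i,4]>80:
                q=P[l==i];print(s[i],ce[i],np.median(q,0),q.min(0),q.max(0))
print(manip.read_state())
E
```

```text
top [276.65517518  15.00053103 921.44933873] [-2.95960292 -0.00388198 -1.54740607] 476.661515878043
[354 170  35  34 913] [370.61664841 186.37458927] [ 481.43265932 -165.38208695   61.52226506] [ 450.16594546 -198.39836088   56.25548069] [ 513.76785455 -133.79732074   66.18721831]
[311 175  35  34 922] [327.94468547 191.51952278] [469.5708806  -86.14522649  61.60456964] [ 438.42802123 -118.20400064   54.55122934] [502.00697066 -54.78599962  65.90482762]
[268 179  35  35 939] [285.15548456 196.30351438] [457.9653707   -6.94479596  65.51973098] [426.79749185 -38.60367061  58.05198937] [490.9781816   24.5317622   70.15231731]
[225 185  35  35 943] [242.06574761 201.95864263] [445.92782733  71.77707503  61.73954573] [414.90208549  40.46148036  53.4816671 ] [479.37583778 103.59196583  66.78511049]
[ 461  228   51   30 1139] [486.15188762 242.18437226] [ 381.72649908 -370.86869193   66.99119193] [ 355.95803331 -418.15343696   63.15043797] [ 406.97505226 -324.41912078   71.6366831 ]
[435 308  30  19 351] [449.63532764 316.91452991] [ 248.5672033  -299.50855475   66.19402992] [ 232.62663543 
[... 157 characters left out ...]
68] 392.2955046158352
{'clock': 0.1, 'joints': array([ 1.14740349e+00,  3.00391127e-01,  1.52148056e+00, -6.08261086e-06,
        1.32072708e+00, -6.65905315e-02]), 'qd': array([-0.00048147, -0.00151396, -0.00181546,  0.00032853,  0.00059803,
        0.00097518]), 'effort': array([ 7.30232823e-04, -5.32642114e+01, -3.53283763e+01,  7.09270779e-02,
        2.34931230e-02, -8.87187275e-05]), 'eef_pos': array([192.00973778, 515.15297681, 204.97272838]), 'eef_rot': array([-3.14058838e+00, -6.10694214e-05,  2.78479182e+00]), 'wrist_force': array([ 0.51300107, -0.53307043, -0.523347  ]), 'moment': array([-0.00795737, -0.01959532, -0.03042354]), 'finger_force': 0.0, 'finger_gap': 93.71435350050498}
```

View pics/top0.png

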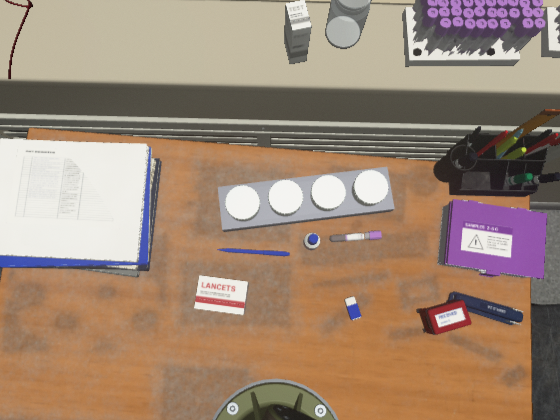

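View pics/scene0.png

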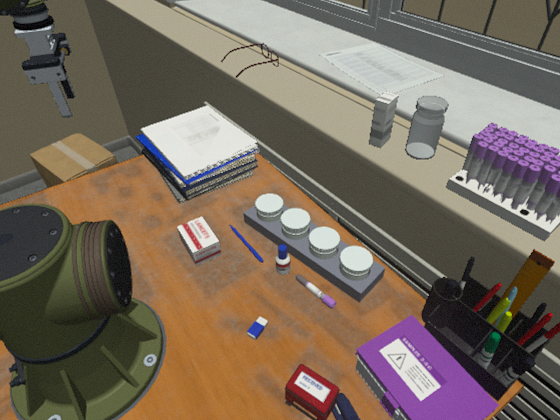

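The top view shows four lids at pixels (242,202), (285,196), (328,192) and (371,186). The second lid is about 4 mm high, so I'll rock-test it first. The front edge is clear: the bottle is at (312,240), the pen at (253,252) and the tube at (356,237), all lower than the gripper body will be.

Call:
arm_command(plan=[[-1,0,0,0,-0.168],[-1,0,0,0,-0.168],[-1,0,0,0,-0.168],[-1,-0.011,-0.04,0,0],[-1,-0.011,-0.04,0,0],[-1,-0.011,-0.04,0,0],[-1,-0.011,-0.04,0,0],[-1,-0.011,-0.04,0,0],[-1,-0.011,-0.04,0,0],[-1,-0.011,-0.04,0,0],[-1,-0.011,-0.04,0,0],[-1,-0.011,-0.04,0,0],[-1,-0.011,-0.04,0,0],[-1,-0.011,-0.04,0,0],[-1,-0.011,-0.04,0,0],[-1,-0.011,-0.04,0,0],[-1,-0.011,-0.04,0,0],[-1,0,0,0,0],[-1,0,0,0,0]], newtons=10)

```text
clock: 2.48
eef_pos: [426.2, -15.6, 205.2]
eef_rot: [3.141, -0.001, -2.995]
wrist_force: [0.2, 0.1, 0.0]
finger_gap: 0.6
finger_force: 0.0
```

```bash
cat > w.py <<'E'
from h import *
import sys
c=eyes.camera("wrist");cv2.imwrite(f"pics/{sys.argv[1]}.png",c["img"]);P=pts(c)
m=((P[...,2]>48)&(P[...,2]<80)&(c["img"].min(2)>120)&(c["z_map"]>0)).astype(np.uint8)
k,l,s,ce=cv2.connectedComponentsWithStats(m)
for i in range(1,k):
    if s[i,4]>500:
        q=P[l==i];print(s[i],np.median(q,0).round(1),((q.min(0)+q.max(0))/2).round(1),np.ptp(q,0).round(1))
print(manip.read_state()["wrist_force"])
E
python3 w.py w1
```

```text
[ 492  149   67  161 1158] [451.1 241.1  65.5] [430.  242.4  60.6] [181.   15.8  23.2]
[ 331  197   63   61 2874] [445.7  71.6  60.5] [446.7  71.8  57. ] [64.8 63.4 11.8]
[518 196  42 114 719] [436.1 249.8  76.6] [443.5 249.5  75.4] [122.4   6.9   9.1]
[ 101  198   63   60 2843] [ 481.3 -164.6   60.7] [ 482.  -164.4   56.6] [63.7 63.6 12.8]
[ 178  199   63   59 2840] [469.4 -85.7  60.7] [470.2 -85.7  57.1] [63.2 64.7 11.7]
[ 254  199   64   52 2043] [449.7  -7.8  64.4] [452.8  -6.9  60.6] [52.9 64.2 12.8]
[-0.39282295 -0.83816539  0.60968204]
```

View pics/w1.png

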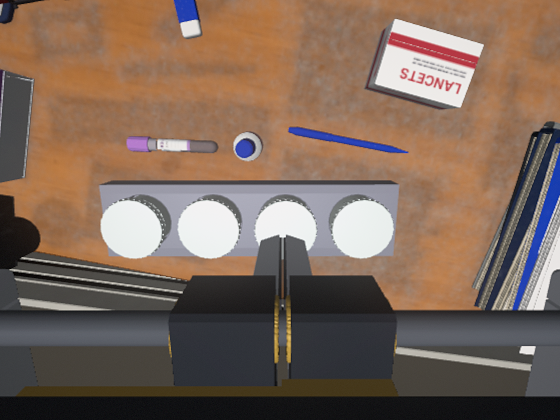

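Call:
arm_command(plan=[[-1,0,0.004,0.02,0],[-1,0,0,0.025,0],[-1,0,0,0.025,0],[-1,0,0,0.025,0],[-1,0,0,0.02,0],[-1,0,0,0.012,0],[-1,0,0,0.005,0],[-1,0,0,0,0],[-1,0,0,0,0]])

```text
clock: 3.65
eef_pos: [426.3, -12.0, 74.0]
eef_rot: [-3.141, 0.001, -2.994]
wrist_force: [-0.1, -0.2, -0.3]
finger_gap: 0.7
finger_force: 0.0
```

Call:
arm_command(plan=[[-1,0,0,0.002,0],[-1,0,0,0.002,0],[-1,0,0,0.002,0],[-1,0,0,0,0]])

```text
clock: 4.15
eef_pos: [425.9, -12.0, 67.3]
eef_rot: [3.141, -0.0, -2.994]
wrist_force: [0.5, -0.4, -1.0]
finger_gap: 0.5
finger_force: 0.0
```

Call:
arm_command(plan=[[-1,0,0,0.001,0],[-1,0,0,0.001,0],[-1,0,0,0,0]])

```text
clock: 4.53
eef_pos: [425.9, -12.1, 65.4]
eef_rot: [3.142, -0.0, -2.994]
wrist_force: [0.1, -0.4, -0.0]
finger_gap: 0.7
finger_force: 0.3
```

Call:
arm_command(plan=[[-1,0,0,0.001,0],[-1,0,0,0,0]])

```text
clock: 4.78
eef_pos: [425.9, -12.1, 64.4]
eef_rot: [-3.142, -0.0, -2.994]
wrist_force: [-0.6, 0.3, 1.3]
finger_gap: 0.1
finger_force: 0.7
```

Call:
arm_command(plan=[[-1,0,0,0.001,0],[-1,0,0,0,0]])

```text
clock: 5.03
eef_pos: [426.0, -12.0, 63.4]
eef_rot: [3.142, -0.0, -2.994]
wrist_force: [-0.9, -0.8, 2.2]
finger_gap: 0.2
finger_force: 1.1
```

Call:
arm_command(plan=[[-1,0,0,0.001,0],[-1,0,0,0,0]])

```text
clock: 5.28
eef_pos: [425.9, -12.1, 62.4]
eef_rot: [-3.142, -0.0, -2.994]
wrist_force: [-2.2, 0.0, 2.8]
finger_gap: 0.4
finger_force: 1.6
```

Call:
arm_command(plan=[[-1,0,0,0.001,0],[-1,0,0,0,0]])

```text
clock: 5.52
eef_pos: [425.9, -12.1, 61.5]
eef_rot: [3.142, -0.0, -2.994]
wrist_force: [-3.0, -0.8, 4.6]
finger_gap: 0.1
finger_force: 2.6
```

Run:
```python
from h import *
s=manip.read_state();print(s["eef_pos"],s["wrist_force"])
c=eyes.camera("top");P=pts(c)
m=(np.hypot(P[...,0]-457.5,P[...,1]+7)<30)&(P[...,2]>52)&(P[...,2]<74)&(c["img"].min(2)>130)
q=P[m];A=np.c_[q[:,:2]-[457.5,-7],np.ones(len(q))];print(len(q),np.linalg.lstsq(A,q[:,2],rcond=None)[0])
```

```text
[425.91467739 -12.05525786  61.45147987] [-3.02550591 -0.78685438  4.58038014]
0 [0. 0. 0.]
```

The lid gave about 4 mm at its edge under 3–4.6 N, so this is the loose one. I'll release it and move over its middle.

Call:
arm_command(plan=[[-1,0,0,-0.002,0],[-1,0,0,-0.003,0],[-1,0,0,-0.008,0],[-1,0,0,-0.012,0],[-1,0,0,0,0],[-1,-0.008,0,0,0],[-1,-0.016,0,0,0],[-1,-0.008,0,0,0],[-1,0,0,0.006,0],[-1,0,0,0.006,0],[-1,0,0,0,0],[-1,0,0,0,0]])

```text
clock: 7.08
eef_pos: [457.5, -7.4, 74.5]
eef_rot: [-3.142, -0.0, -2.994]
wrist_force: [0.4, -0.9, 0.6]
finger_gap: 0.9
finger_force: 0.0
```

```bash
python3 w.py w2
```

```text
[   0  193   78   98 5889] [ 480.7 -159.3   60.8] [ 482.2 -157.7   58.3] [64.2 48.6  9.3]
[ 103  193  105   98 7651] [469.  -85.7  60.7] [470.3 -86.1  57. ] [63.6 65.  11.6]
[ 357  192  105   99 7733] [445.5  71.5  60.6] [447.   71.8  56.8] [65.2 64.1 12.4]
[ 230  194  105   81 5022] [447.8 -10.   64.5] [453.8  -6.9  67.4] [54.5 64.9 24.5]
[ 0.69549999 -0.14951254  0.3669546 ]
```

View pics/w2.png

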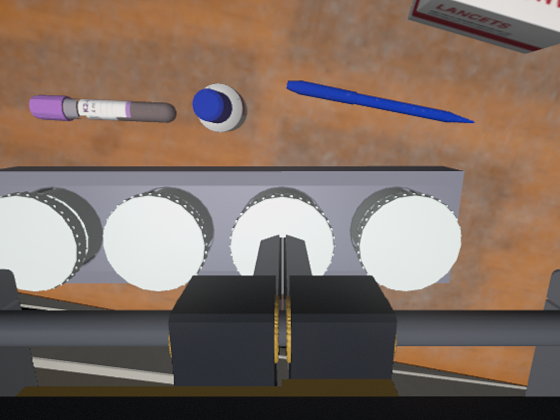

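The lid sprang back level, still 4 mm proud of the others, and the fingertips at pixel (282,238) sit over its middle at (282,243). Pressing now.

Call:
arm_command(plan=[[-1,0,0,0.004,0],[-1,0,0,0.002,0],[-1,0,0,0.002,0],[-1,0,0,0.001,0],[-1,0,0,0,0]])

```text
clock: 7.75
eef_pos: [457.7, -7.4, 65.7]
eef_rot: [-3.142, 0.0, -2.994]
wrist_force: [-2.0, 1.4, 5.4]
finger_gap: 0.7
finger_force: 2.8
```

Call:
arm_command(plan=[[-1,0,0,0.001,0],[-1,0,0,0,0]])

```text
clock: 8.0
eef_pos: [457.7, -7.4, 64.9]
eef_rot: [-3.142, 0.0, -2.994]
wrist_force: [-2.3, 0.0, 7.9]
finger_gap: 0.3
finger_force: 3.8
```

Call:
arm_command(plan=[[-1,0,0,0.001,0],[-1,0,0,0,0]])

```text
clock: 8.25
eef_pos: [457.7, -7.4, 63.9]
eef_rot: [-3.142, 0.0, -2.994]
wrist_force: [-2.8, 0.9, 8.3]
finger_gap: 0.7
finger_force: 4.0
```

Call:
arm_command(plan=[[-1,0,0,0.001,0],[-1,0,0,0,0]])

```text
clock: 8.5
eef_pos: [457.7, -7.4, 62.9]
eef_rot: [-3.142, 0.0, -2.994]
wrist_force: [-3.3, 0.1, 6.5]
finger_gap: 0.5
finger_force: 4.0
```

Call:
arm_command(plan=[[-1,0,0,0.001,0],[-1,0,0,0,0]])

```text
clock: 8.75
eef_pos: [457.7, -7.4, 62.1]
eef_rot: [-3.142, 0.0, -2.994]
wrist_force: [-4.5, 0.2, 10.7]
finger_gap: 0.5
finger_force: 5.6
```

Call:
arm_command(plan=[[-1,0,0,0.0005,0],[-1,0,0,0,0],[-1,0,0,0,0]])

```text
clock: 9.12
eef_pos: [457.8, -7.3, 62.0]
eef_rot: [-3.141, 0.001, -2.994]
wrist_force: [-6.3, 0.3, 17.8]
finger_gap: 0.7
finger_force: 8.8
```

It hit a hard stop at 62.0 mm, so the lid is home. Lifting off and checking.

Call:
arm_command(plan=[[-1,0,0,-0.001,0],[-1,0,0,-0.003,0],[-1,0,0,-0.01,0],[-1,0,0,-0.03,0],[-1,0,0,-0.04,0],[-1,0,0,-0.04,0],[-1,0,0,-0.02,0],[-1,0.01,0.03,0,0],[-1,0.01,0.04,0,0],[-1,0.01,0.04,0,0],[-1,0.01,0.04,0,0],[-1,0.01,0.04,0,0],[-1,0.01,0.04,0,0],[-1,0.01,0.04,0,0],[-1,0.01,0.04,0,0],[-1,0.01,0.03,0,0],[-1,0,0,0,0],[-1,0,0,0,0]])

```text
clock: 11.38
eef_pos: [318.9, 315.4, 205.2]
eef_rot: [-3.142, 0.0, -2.994]
wrist_force: [-0.1, -0.3, 0.6]
finger_gap: 0.8
finger_force: 0.0
```

Run:
```python
from h import *
c=eyes.camera("top");cv2.imwrite("pics/top1.png",c["img"]);P=pts(c)
for x,y in((446,72),(458,-7),(469.6,-86),(481.5,-165)):
    m=(np.hypot(P[...,0]-x,P[...,1]-y)<27)&(P[...,2]>52)&(P[...,2]<74)
    q=P[m];A=np.c_[q[:,:2]-[x,y],np.ones(len(q))];print(len(q),np.linalg.lstsq(A,q[:,2],rcond=None)[0].round(3))
```

```text
665 [-1.0000e-03  1.0000e-03  6.1802e+01]
658 [-5.0000e-03 -2.0000e-03  6.1729e+01]
650 [5.0000e-03 1.0000e-03 6.1703e+01]
647 [-2.0000e-03 -3.0000e-03  6.1672e+01]
```

View pics/top1.png

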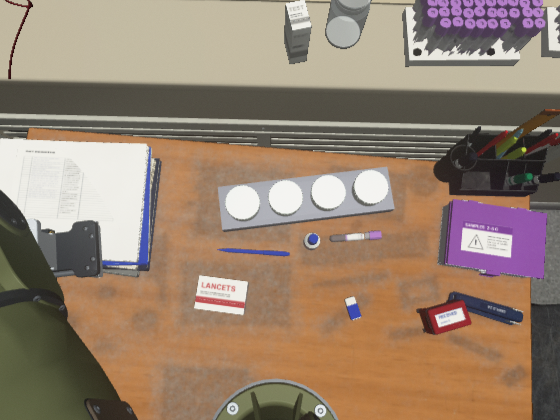

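All four lids are now level at 61.7–61.8 mm. The bottle at (312,240) and the tube at (356,237) haven't moved. The pen's tip near (225,250) looks slightly different, so I'll compare it with the first picture.

Run:
```python
import cv2,numpy as np
a,b=[cv2.resize(cv2.imread(f"pics/top{i}.png")[235:265,205:300],None,fx=6,fy=6,interpolation=0) for i in(0,1)]
cv2.imwrite("pics/pen.png",np.vstack([a,b]))
```

```text
(no output)
```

View pics/pen.png

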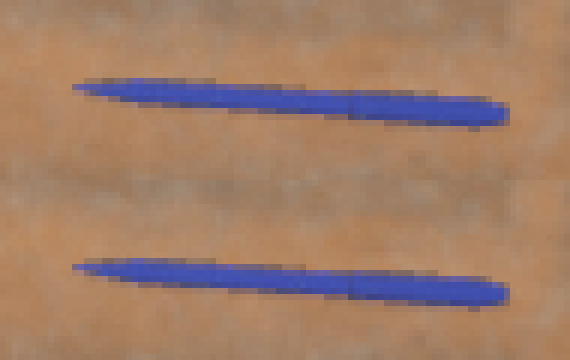

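The pen is in the same place in both crops, so nothing has moved. Handing in.

```bash
python3 -c "
from cell import ticket;print(ticket.sign_off())"
```

```text
the job is handed in; nothing more can be done
None
```

The loose lid was the second from the left in the top view: it rocked about 4 mm under an edge press of up to about 4.6 N, then I pressed it home at its middle (about 11 N, 18 N against the stop), and it is now level with the other three, which I did not press because the top view showed it about 4 mm high; the pen, tube and bottle were not moved, and the job was handed in at about 11.5 s.

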